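Load the inspection station and latch its guard

TASK

Put the white moulded cover down in the green-cornered nest of the inspection station, dome up and flat between the corner locators, then gently slide the clear guard with the yellow handle over it until the spring latch clicks and holds it shut by itself. Do not ram or force the guard (keep the push under 25 N), and leave the grey cover and the other things on the bench where they are.

Things in the scene. Friction and masses are not known exactly. Their poses are not given: they have to be found in the camera images.
- white_cover: Glossy white domed shell, 56 (x) x 84 (y) x 34 mm tall, about 90 g, three dark slots in one end. Origin at the centre of its underside, z up. Long sides (56 mm apart) upright to about 20 mm height. Lies dome up on the mesh tray, underside 7 mm above the bench. Pinch it across its x from above; over 50 mm is free between it and the grey cover.
- grey_cover: A grey cover of the same shape and size, on the same tray; leave it there.
- station: Inspection station, fixed. Origin on the bench under the nest's centre, z up; +y is the guard's closing direction. Base 210 (x) x 500 (y -255 to +245) x 20 mm; white head 140 x 140, 175 tall, from y +97; a fixed clear collar, 84 tall, from y +55 to the head, slips inside the guard. Blue latch block on the head's +x side. A 10 mm plunger rod reaches from the head to y +33 at x -82, 60 mm up.
- nest (a point): Centre of the nest's black floor, 28 mm above the bench; axes as the station's. Eight green locators, two per corner, stand 10 mm above the floor and form a pocket 61 (x) x 89 mm (y): the cover lies in it with its y along the station's y, either end first. At the middle of the pocket's long sides 53 mm is free of locators for fingers.
- guard (a joint): Guard travel along station +y, m: 0 open, starts 0 to 0.025. Friction 1 N. From 0.125 a spring plunger pushes back (2 N, 4 to 6 N at the latch); then the push peaks at 10 to 18 N, falls sharply at the click, and a solid stop follows 3 mm on. The adjustable latch catches anywhere from 0.147 to 0.177, differing each start, unmeasured: feel it. Let go before the click it returns to 0.13.
- guard_handle (a point): Top centre of the guard's yellow handle: a fin 14 mm thick (station y) x 70 mm long (station x), its top 132 mm and its foot (the guard's flat top) 92 mm above the bench. Axes as the station's. It is in the middle of the guard, a clear tunnel 168 (x) x 150 (y) mm. Push it from its -y side or pinch it from above. At travel q it is at station x = 0, y = q - 0.167 m.
- cleaner_bottle: Blue bottle, 60 mm across, 150 mm tall; origin under its centre. Leave alone.
- tape_roll: Cardboard-brown ring of tape, 90 mm across, 25 mm tall; origin under its centre. Leave alone.
- grease_jar: Amber jar, 64 mm across, 60 mm tall; origin under its centre. Leave alone.
- screwdriver: Screwdriver lying on the bench; origin at its middle, x along it. Leave alone.
- brush: Brush lying on the bench; origin at its middle, x along it. Leave alone.
- parts_cup: Green bowl, 76 mm across, 50 mm tall; origin under its centre. Leave alone.
There are look-alikes about, which are no part of the job. What is shaped like the white_cover but orange or red is not meant.

How it is judged (in metres and radians):
On the way, in this order (a step that is already met when the one before it is completed fails the run):
1. the white cover lies seated in the nest, let go, with the guard still open (horizontal distance between white_cover and nest below 0.006 m and z of white_cover in the frame of nest between -0.004 and 0.004 m and angle between white_cover's own z axis and vertical below 0.1 rad and angle between the y axis of white_cover and the y axis of station, either way round below 0.15 rad and contact force between the fingers and white_cover below 0.1 N and value of joint guard below 0.06 m), for 0.2 s.
2. the guard is slid over it as far as the latch (value of joint guard above 0.142 m), for 0.2 s.
At the end, for the whole second after the job is handed in: The white cover lies in the nest: within 6 mm of its centre, within 4 mm of its floor's height, level within 0.1 rad, its long side along the station's y within 0.15 rad, let go and at rest; and the guard, let go, stays at rest at a travel beyond 0.142 m, held by its latch alone (horizontal distance between white_cover and nest below 0.006 m and z of white_cover in the frame of nest between -0.004 and 0.004 m and angle between white_cover's own z axis and vertical below 0.1 rad and angle between the y axis of white_cover and the y axis of station, either way round below 0.15 rad and contact force between the fingers and white_cover below 0.1 N and value of joint guard above 0.142 m and velocity of joint guard between -0.01 and 0.01 m/s and linear speed of white_cover below 0.02 m/s); the robot touches nothing.
It fails at once if the robot presses on the guard with more than 25 N (contact force between any of the fingers, the arm and guard above 25 N).
It fails at once if the guard is slammed: it closes faster than 0.35 m/s (velocity of joint guard above 0.35 m/s).
It fails at once if the grey cover or another bystander is moved by more than 25 mm (distance of any of grey_cover, cleaner_bottle, tape_roll, grease_jar, screwdriver, brush, parts_cup from where it was at the start of the episode above 0.025 m).
It also fails if it takes over 72 s, if anything falls off the work surface, if the arm or the gripper's body presses on something with over 40 N, if the wrist force passes 120 N, or if a joint passes its speed limit or range.

ROBOT

A 6-joint arm with a two-finger parallel gripper is mounted at the origin on the work surface. World frame = base frame: x ahead of the robot, y to its left, z up, the work surface at z = 0. Lengths are in mm, angles in degrees, forces in N, time in s.
With the tool pointing down it reaches from about 325 to 925 mm from the base axis. Payload 3.1 kg.
Tool frame: the origin (TCP) lies at the very end of the fingers, on their centre line; the grasp point (between the pads) lies grasp_offset behind it (grasp_offset is the distance from the TCP to the grasp point, in mm); z points along the fingers, x is the direction in which the jaws open and shut, and the axes are right-handed (so a half turn about z gives the same grasp; the last joint's range is limited). The gripper opens to 85 mm and grips with 20 to 120 N. Pads are 22 mm wide; open, the fingers measure 114 mm over their backs; the gripper's body (76 mm by 85 mm) begins 54 mm behind the grasp point. The pads swing forward as they close: fully open they stand 13 mm farther back than shut.
Start: joints at [-70.829, 12.427, 92.441, -0, 75.132, -6.429], TCP at [270.073, -563.649, 231.3] pointing down, gripper open.
Joint ranges: [-157.48, 157.48], [-44.54, 120.13], [17.64, 146.25], [-64.5, 244.5], [7.68, 150.69], [-147.95, 147.95]. Speed limits (degrees/s): [159.86, 159.86, 180, 180, 180, 180].

INTERFACE

Orientations are given as [roll, pitch, yaw] about the fixed x, y, z axes, in that order (R = Rz(yaw) Ry(pitch) Rx(roll)).
In Python, from station import * gives the robot as it stands. Calls block until the motion is done:
- goto(position, orientation): joint-space move of the TCP to a pose.
- move_l(position, attitude=None, speed=150): straight line of the TCP; attitude=None keeps the orientation; speed is the mean speed in mm/s.
- move_j(angles): joint-space move.
- grip(opening, squeeze=None): finger opening in mm; squeeze is the grip in N (None keeps the last); returns when the fingers have stopped.
- wait(seconds).
- solve_ik(position, orientation): joint angles nearest the present ones, or None.
- get_obs(): the state.
- get_image(name): name is "scene" or "side" or "wrist"; returns the picture (420x560x3 uint8, red, green, blue); there is no depth.
- get_calibration(name): a dict with "fx", "fy", "cx", "cy" (pixels), "R" (3x3) and "t" (3): a world point X has camera coordinates R X + t; the wrist camera has in their place "mount" (4x4, takes a point from camera to tool coordinates, whose origin is the TCP and whose axes are the tool frame's). Camera axes: x right, y down, z forward; pixel columns grow to the right and rows downward; lengths in mm; the calibration is good to about 2 mm. The wrist camera is an equidistant fisheye: a pixel r from the principal point sees the ray r / f radians off the axis. A picture is of the moment at which its call begins: read the wrist's pose just before it. get_calibration takes no time and is no camera call.
A pose or a line that the arm cannot do raises Unreachable and nothing moves.
- sign_off(): hands the job in, once; it reports no verdict.
Trained networks look in the newest picture that a camera, given by its name, has taken for a name from the list of things; names that differ only in an ending like _2 or _b are one class to them, and where a whole thing is asked for, a point or a joint stands for the part that bears it (a point fixed in the world has none). Each returns a list of dicts, best first, with "score" (0 to 1); they miss things now and then, are a little off and sometimes report something else, mostly with a low value. They report only what shows in the picture. A call takes as long as a camera call. They do not tell look-alikes from the thing itself.
- spot_in(name, camera): "extent" ([centre column, centre row, width, height] in pixels, round what is visible of it).
- regions_of(name, camera): "region" (420x560 bool, what is visible of it) and "extent" ([centre column, centre row, width, height] in pixels, round what is visible of it).
The state is a dict: "t": time; "joint_pos": joint angles; "qvel": joint speeds; "effort": joint torques, N m; "tcp_pos": TCP position; "ee_rot": TCP orientation; "wrist_force": force on the tool from outside, world axes, zero at the start; "moment": the same for the moment, N m; "grip_width": finger opening in mm.
Only numpy, scipy, OpenCV 4.12 (cv2) and the standard library are available. Lean on these libraries where they do the work, as an engineer would, in place of code of your own. Each camera call takes 0.05 s, during which the arm holds its last target.

## Working session

There is one attempt and no reset: what is moved stays moved. The work goes in short steps, each a Python script; the robot and the scene stay as the last script left them, time stands still between calls to the robot, and variables do not carry over. Pictures are saved under pics/ and viewed, and the job is handed in when it is done.

```bash
ls; mkdir -p pics; python3 - <<'E'
from station import *
import cv2
o=get_obs();print(o)
for c in ["scene","side","wrist"]:
    im=get_image(c);cv2.imwrite(f"pics/a_{c}.png",im[:,:,::-1]);print(c,get_calibration(c))
    for n in ["white_cover","station","guard_handle"]:
        for d in spot_in(n,c)[:4]: print(n,round(d["score"],2),[round(float(v),1) for v in d["extent"]])
E
```

```text
pics
{'t': 0.0, 'joint_pos': array([-7.08276707e+01,  1.24782132e+01,  9.25296737e+01, -1.51326765e-03,
        7.51319122e+01, -6.42801306e+00]), 'qvel': array([-0.05737671, -0.03788818,  0.02111465, -0.03040457, -0.12115356,
       -0.0348177 ]), 'effort': array([-7.00154997e-04, -3.96849096e+01, -3.03857303e+01, -1.05482329e-04,
        9.65317508e-03,  1.57116756e-05]), 'tcp_pos': array([ 269.8026085 , -562.84981091,  229.94162579]), 'ee_rot': array([-1.79985801e+02,  1.39083836e-01, -6.43992503e+01]), 'wrist_force': array([ 0.04338925,  0.22883237, -0.14682028]), 'moment': array([ 0.02304615, -0.01030138,  0.02184283]), 'grip_width': 85.24437984508188}
scene {'fx': 479.4909491298335, 'fy': 479.4909491298335, 'cx': 273.19053030264604, 'cy': 213.7863552174257, 'R': array([[ 0.64909639,  0.76057542, -0.01410354],
       [ 0.54519384, -0.47805339, -0.6886426 ],
       [-0.53050688,  0.43930627, -0.72496376]]), 't': array([-230.27272893, -311.46723013, 1985.89665997])}
white_cover 0.77 [235.1, 259.2, 31.9, 26.9]
white_cover 0.44 [94.8, 288.8, 12.3, 16.0]
station 0.74 [314.2, 185.0, 1
[... 523 characters left out ...]
8.2, 261.9, 25.0, 26.8]
white_cover 0.46 [260.6, 277.0, 31.4, 27.2]
station 0.94 [238.6, 200.6, 88.5, 104.9]
guard_handle 0.66 [256.8, 209.8, 39.0, 43.1]
wrist {'fx': 325.19226210127806, 'fy': 325.19226210127806, 'cx': 277.1768852683837, 'cy': 202.4982322412261, 'mount': array([[ 9.99998881e-01, -2.30433152e-04, -1.47822916e-03,
        -7.43549749e-01],
       [ 6.63731932e-04,  9.53839744e-01,  3.00315338e-01,
        -7.71804741e+01],
       [ 1.34079112e-03, -3.00315983e-01,  9.53838829e-01,
        -1.43442591e+02],
       [ 0.00000000e+00,  0.00000000e+00,  0.00000000e+00,
         1.00000000e+00]])}
white_cover 0.89 [424.6, 144.1, 63.9, 78.5]
white_cover 0.88 [307.1, 61.6, 80.6, 84.0]
```

View pics/a_scene.png

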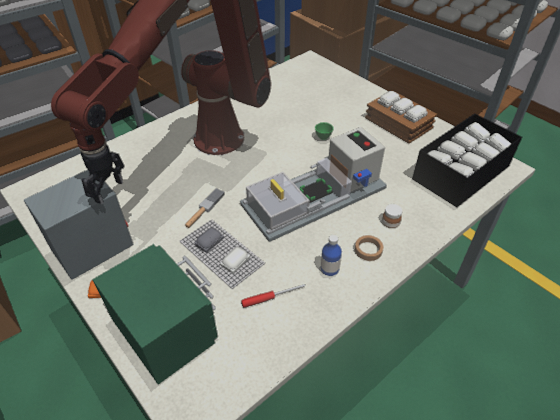

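View pics/a_side.png

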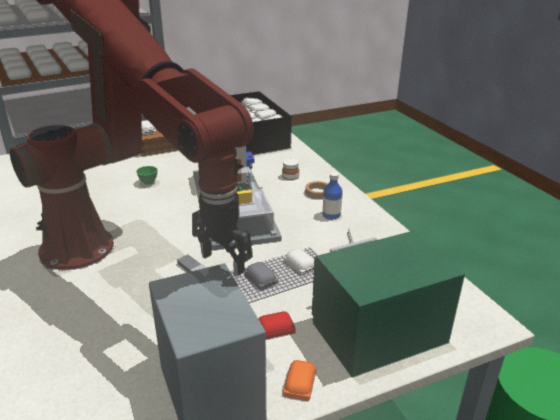

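View pics/a_wrist.png

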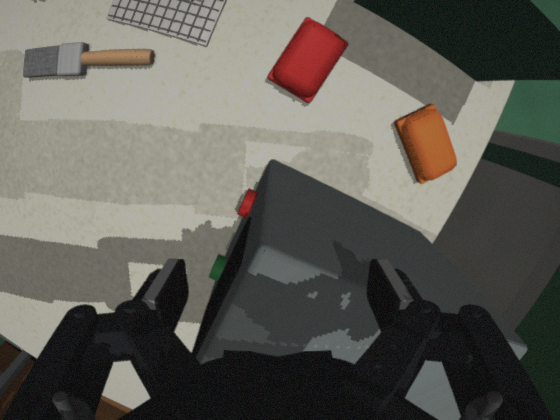

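The white cover is at about (235,259) in scene and (300,262) in side. The nest is at about (317,189) in scene. The orange and red look-alikes lie elsewhere. Next I'll turn these into rough positions and move the wrist camera over.

```bash
cat > h.py <<'E'
from station import *
import numpy as np, cv2
from scipy.spatial.transform import Rotation as Ro
def ray(cam,u,v,pose=None):
    k=get_calibration(cam)
    if cam!="wrist":
        d=np.array([(u-k["cx"])/k["fx"],(v-k["cy"])/k["fy"],1.])
        return -k["R"].T@k["t"], k["R"].T@d
    x=np.array([(u-k["cx"])/k["fx"],(v-k["cy"])/k["fy"]]);r=np.linalg.norm(x)
    d=np.array([*(x*np.sin(r)/max(r,1e-9)),np.cos(r)])
    M=k["mount"];p,R=pose
    return R@M[:3,3]+p, R@M[:3,:3]@d
def onz(cam,u,v,z,pose=None):
    o,d=ray(cam,u,v,pose);return (o+d*(z-o[2])/d[2])
def pose():
    o=get_obs();return o["tcp_pos"],Ro.from_euler("xyz",o["ee_rot"],degrees=True).as_matrix()
def proj(cam,X,ps=None):
    k=get_calibration(cam);X=np.atleast_2d(X).astype(float)
    if cam!="wrist":
        c=X@k["R"].T+k["t"];return np.c_[k["cx"]+k["fx"]*c[:,0]/c[:,2],k["cy"]+k["fy"]*c[:,1]/c[:,2]]
    M=k["mount"];p,R=ps
    c=((X-p)@R-M[:3,3])@M[:3,:3]
    n=np.linalg.norm(c[:,:2],axis=1);th=np.arctan2(n,c[:,2]);s=(th/np.maximum(n,1e-9))[:,None]
    return np.array([k["cx"],k["cy"]])+k["fx"]*c[:,:2]*s
def save(im,n): cv2.imwrite(f"pics/{n}.png",im[:,:,::-1])
E
python3 - <<'E'
from h import *
for c,u,v,z in [("scene",235,259,25),("side",300,262,25),("scene",209,239,25),("scene",317,189,28),("scene",278,183,132),("scene",330,259,75),("scene",269,230,7),("scene",385,186,20),("scene",273,229,20),("scene",242,200,20),("side",278,236,20)]:
    print(c,u,v,onz(c,u,v,z).round())
print(solve_ik([500,-250,350],[180,0,-64]))
E
```

```text
scene 235 259 [ 567. -340.   25.]
side 300 262 [ 555. -352.   25.]
scene 209 239 [ 445. -354.   25.]
scene 317 189 [510.  76.  28.]
scene 278 183 [478. -82. 132.]
scene 330 259 [ 790. -144.   75.]
scene 269 230 [ 532. -170.    7.]
scene 385 186 [656. 279.  20.]
scene 273 229 [ 546. -164.   20.]
scene 242 200 [ 369. -157.   20.]
side 278 236 [ 555. -203.   20.]
[-3.37585007e+01  1.94794946e-01  9.32083423e+01 -2.54444375e-14
  8.65968628e+01  3.02414993e+01]
```

```bash
python3 - <<'E'
import cv2
a=cv2.imread("pics/a_scene.png")[110:300,170:410];cv2.imwrite("pics/a_crop.png",cv2.resize(a,None,fx=3,fy=3,interpolation=cv2.INTER_CUBIC))
E
```

```text
(no output)
```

View pics/a_crop.png

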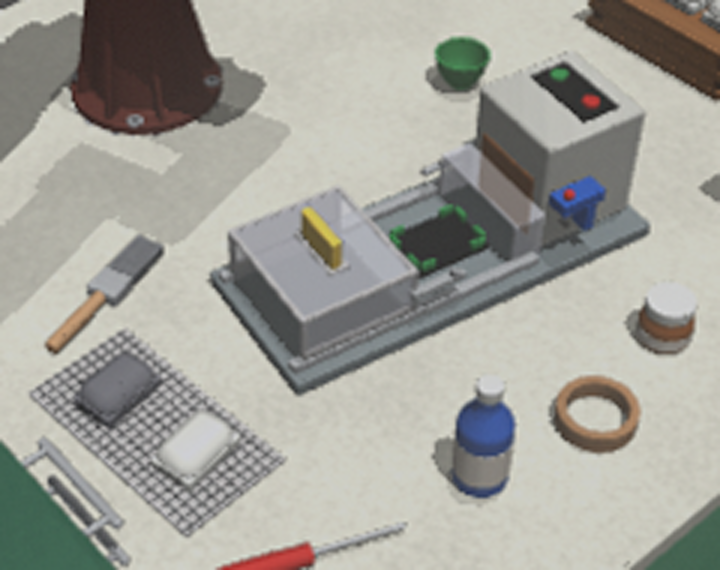

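```bash
python3 - <<'E'
from h import *
move_l([270,-563,330],speed=250)
goto([560,-330,300],[180,0,-12])
p=pose();im=get_image("wrist");save(im,"b_wrist")
print(get_obs()["t"],p[0],get_obs()["ee_rot"])
for n in ["white_cover"]:
    for d in regions_of(n,"wrist")[:4]:
        m=d["region"];print(n,round(d["score"],2),d["extent"].__repr__(), im[m].mean(0).round())
        ys,xs=np.nonzero(m)
        P=np.array([onz("wrist",x,y,20,p)[:2] for x,y in zip(xs[::5],ys[::5])])
        c=P.mean(0);w,v=np.linalg.eigh(np.cov(P.T));print(c.round(1),np.sqrt(w).round(1),np.degrees(np.arctan2(v[1,1],v[0,1])).round(1))
E
```

```text
2.5833 [ 559.26418484 -331.03852004  299.80159832] [ 1.79968275e+02  1.17607157e-02 -1.21233631e+01]
white_cover 0.8 [279.6, 168.3, 57.7, 73.5] [132. 131. 125.]
[ 561.8 -337.7] [16.4 24.5] 101.0
white_cover 0.61 [211.3, 307.2, 52.0, 35.7] [108.  31.  30.]
[ 404.6 -533.5] [18.4 24.2] -161.7
```

View pics/b_wrist.png

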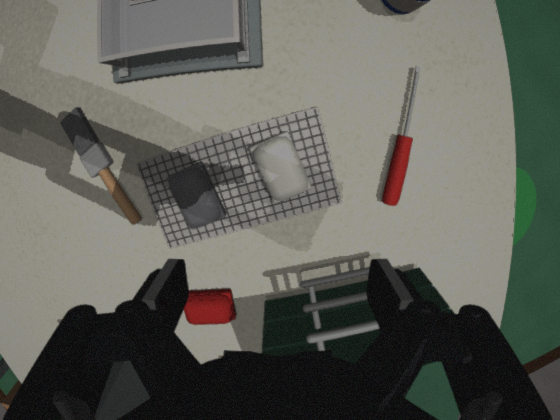

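White cover at pixel (280,168) in the wrist view, about (562,-338), with its long axis near 101°. Now a look at the station from above.

```bash
python3 - <<'E'
from h import *
goto([505,30,330],[180,0,-12])
p=pose();im=get_image("wrist");save(im,"c_wrist");np.savez("c.npz",p=p[0],R=p[1])
print(get_obs()["t"],p[0],get_obs()["ee_rot"])
cv2.imwrite("pics/c_crop.png",cv2.resize(im[0:300,130:430,::-1],None,fx=2,fy=2,interpolation=cv2.INTER_CUBIC))
E
```

```text
4.05 [505.37836525  29.10346333 329.98205906] [ 1.79974173e+02 -8.40635144e-04 -1.20926245e+01]
```

View pics/c_crop.png

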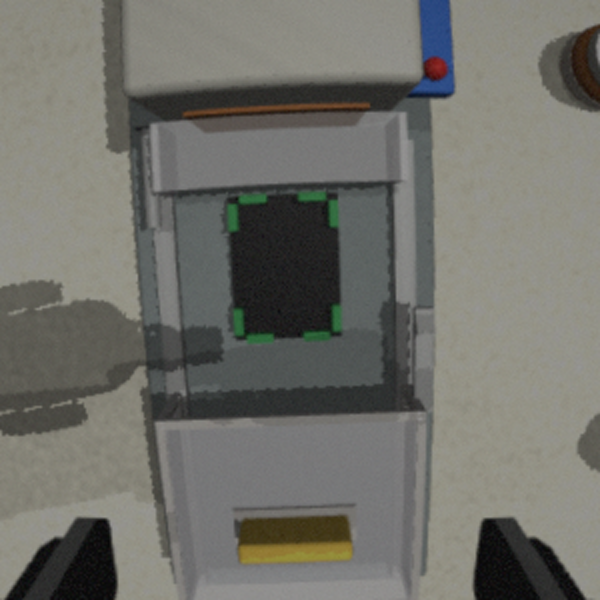

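View pics/c_wrist.png

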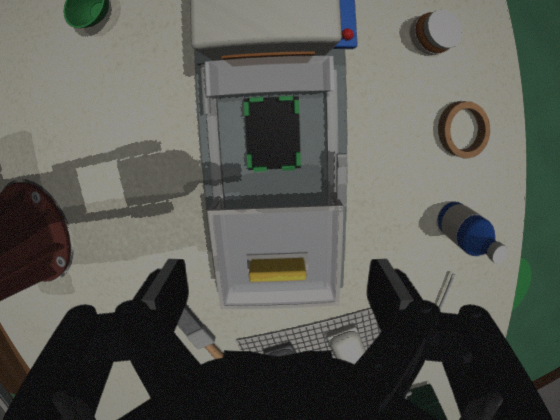

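```bash
python3 - <<'E'
from h import *
d=np.load("c.npz");p=(d["p"],d["R"])
im=cv2.imread("pics/c_wrist.png")[:,:,::-1].astype(int)
r,g,b=im[...,0],im[...,1],im[...,2]
m=(g>r*1.4)&(g>b*1.15)&(g>50); 
mm=np.zeros_like(m);mm[85:180,235:310]=m[85:180,235:310]
ys,xs=np.nonzero(mm)
P=np.array([onz("wrist",x,y,38,p)[:2] for x,y in zip(xs,ys)],np.float32)
print(len(P),cv2.minAreaRect(P))
n,l,st,ce=cv2.connectedComponentsWithStats(mm.astype(np.uint8),connectivity=8)
C=[]
for i in range(1,n):
    if st[i,4]>8:
        q=onz("wrist",*ce[i],37,p)[:2];C.append(q);print(st[i],q.round(1))
m=(r>b*2)&(g>b*1.8)&(r>60)
ys,xs=np.nonzero(m);k=(xs>240)&(xs<310)&(ys>250)&(ys<290);xs,ys=xs[k],ys[k]
print(xs.min(),xs.max(),ys.min(),ys.max())
# print bright vs dark split
for y in range(254,286,2): print(y,im[y,255],im[y,275],im[y,300])
E
```

```text
568 ((505.9617919921875, 66.96781921386719), (101.62018585205078, 72.83768463134766), 80.6059341430664)
[243  97  21  19 150] [487.  112.1]
[278  96  21  18 143] [539.1 103.4]
[296 152   5  14  69] [533.2  26.4]
[247 154   5  15  69] [467.4  37.7]
[281 165  15   6  68] [517.1  16.8]
[253 166  14   6  69] [478.9  23.3]
249 305 258 280
254 [86 85 84] [99 98 94] [116 115 110]
256 [112 109 106] [117 115 110] [111 108 103]
258 [103 101  91] [90 85 72] [65 58 30]
260 [62 52 28] [63 53 28] [63 51 20]
262 [64 54 29] [65 55 23] [64 57 23]
264 [63 51 19] [66 53 24] [69 58 25]
266 [61 50 19] [65 56 20] [64 52 21]
268 [66 58 27] [70 59 27] [67 57 21]
270 [67 56 27] [70 58 25] [85 72 27]
272 [100  83  37] [121 101  43] [135 113  48]
274 [137 116  47] [146 123  55] [146 124  52]
276 [145 119  48] [147 125  53] [146 127  54]
278 [148 128  55] [147 140  58] [149 142  60]
280 [147 133  58] [141 130  64] [126 117  88]
282 [118 115 105] [119 118 117] [126 126 125]
284 [123 122 123] [124 125 126] [127 127 128]
```

```bash
cat > nest.py <<'E'
from h import *
def nest(im,p,c0):
    im=im.astype(int);r,g,b=im[...,0],im[...,1],im[...,2]
    m=(g>r*1.4)&(g>b*1.15)&(g>40)
    ys,xs=np.nonzero(m);P=np.array([onz("wrist",x,y,38,p)[:2] for x,y in zip(xs,ys)],np.float32)
    k=np.linalg.norm(P-c0,axis=1)<75
    return k.sum(),cv2.minAreaRect(P[k])
def handle(im,p,c0):
    im=im.astype(int);r,g,b=im[...,0],im[...,1],im[...,2]
    m=(r>b*1.9)&(g>b*1.7)&(r>105)
    ys,xs=np.nonzero(m);P=np.array([onz("wrist",x,y,132,p)[:2] for x,y in zip(xs,ys)],np.float32)
    k=np.linalg.norm(P-c0,axis=1)<60
    return k.sum(),cv2.minAreaRect(P[k])
E
python3 - <<'E'
from nest import *
c0=np.array([506,67])
for i,(pos,yaw) in enumerate([([500,10,260],-9.4),([507,90,280],170.6)]):
    goto(pos,[180,0,yaw]);wait(.2)
    p=pose();im=get_image("wrist");save(im,f"d{i}")
    print(get_obs()["t"],p[0].round(1),nest(im,p,c0),handle(im,p,np.array([480,-85])))
    print(get_obs()["joint_pos"].round())
E
```

```text
Traceback (most recent call last):
  File "nest.py", line 5, in nest
    ys,xs=np.nonzero(m);P=np.array([onz("wrist",x,y,38,p)[:2] for x,y in zip(xs,ys)],np.float32)
                                    ~~~^^^^^^^^^^^^^^^^^^
  File "h.py", line 14, in onz
    o,d=ray(cam,u,v,pose);return (o+d*(z-o[2])/d[2])
        ~~~^^^^^^^^^^^^^^
  File "h.py", line 5, in ray
    k=get_calibration(cam)
ValueError: time passes only in moves, steps and waits
```

View pics/d0.png

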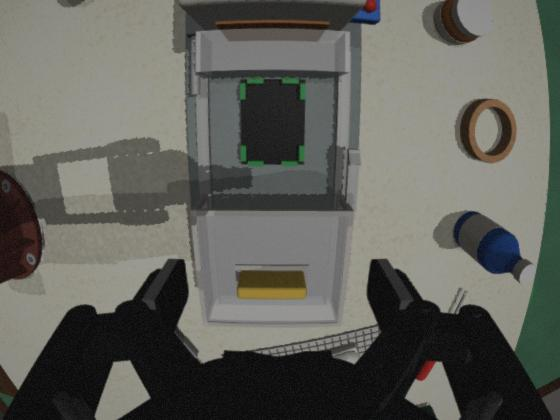

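The view is good: nest at (272,121), handle top at (272,288), guard open. The script stopped because it called get_calibration too often, so I'll cache it.

```bash
sed -i 's/^def ray/import functools,station\nget_calibration=functools.lru_cache(None)(station.get_calibration)\ndef ray/' h.py
python3 - <<'E'
from nest import *
c0=np.array([506,67])
for i,(pos,yaw) in enumerate([([500,10,260],-9.4),([507,90,280],170.6)]):
    goto(pos,[180,0,yaw]);wait(.2)
    p=pose();im=get_image("wrist");save(im,f"d{i}")
    print(get_obs()["t"],p[0].round(1),nest(im,p,c0),handle(im,p,np.array([480,-85])))
    print(get_obs()["joint_pos"].round())
E
```

```text
5.1917 [500.   10.1 260. ] (np.int64(906), ((506.442138671875, 67.12110137939453), (101.20275115966797, 73.14543151855469), 80.5111083984375)) (np.int64(727), ((479.5466003417969, -90.43794250488281), (12.367874145507812, 67.69212341308594), 80.70565795898438))
[ -7.  -4. 107.   0.  77.   3.]Traceback (most recent call last):
  File "<stdin>", line 4, in <module>
station.Unreachable: the arm cannot take that pose within its joint ranges
```

```bash

python3 - <<'E'
from nest import *
c0=np.array([506,67])
for i,(pos,yaw) in enumerate([([555,58,270],80.5),([457,75,270],-99.5)]):
    try:goto(pos,[180,0,yaw])
    except Exception as e: print(e);continue
    wait(.2)
    p=pose();im=get_image("wrist");save(im,f"e{i}")
    print(get_obs()["t"],p[0].round(1),nest(im,p,c0),handle(im,p,np.array([480,-85])))
    print(get_obs()["joint_pos"].round())
E
```

```text
6.7583 [554.9  57.9 270. ] (np.int64(823), ((505.9391174316406, 67.05227661132812), (101.16901397705078, 72.56887817382812), 80.21602630615234)) (np.int64(796), ((478.9232177734375, -90.62508392333984), (13.007649421691895, 67.74761199951172), 80.33511352539062))
[ -1.   3.  99.  -0.  78. -82.]
9.6833 [457.  75. 270.] (np.int64(868), ((506.8374938964844, 64.77064514160156), (101.52706146240234, 73.853515625), 79.98875427246094)) (np.int64(796), ((479.8765563964844, -93.1496353149414), (12.997182846069336, 68.1151351928711), 80.27818298339844))
[  1. -10. 111.  -0.  79. 100.]
```

View pics/e0.png

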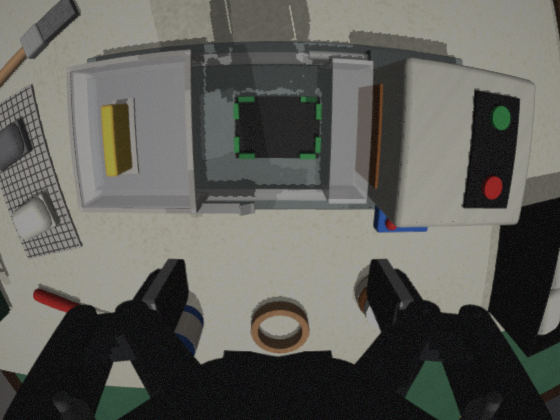

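```bash

python3 - <<'E'
from nest import *
goto([577,-395,315],[180,0,11]);wait(.2)
p=pose();im=get_image("wrist");save(im,"f")
np.savez("f.npz",p=p[0],R=p[1])
print(get_obs()["t"],p[0].round(1),get_obs()["joint_pos"].round())
hit=None
for d in regions_of("white_cover","wrist")[:4]:
    m=d["region"];ys,xs=np.nonzero(m)
    print(round(d["score"],2),np.round(d["extent"]),im[m].mean(0).round())
    for z in (7,17,27):
        P=np.array([onz("wrist",x,y,z,p)[:2] for x,y in zip(xs,ys)],np.float32)
        print(z,P.mean(0).round(1),cv2.minAreaRect(P))
E
```

```text
12.1833 [ 577.3 -394.4  315.2] [-40.  19.  76.   0.  85. -51.]
0.8 [150. 229.  56.  43.] [124.  35.  34.]
7 [ 396.7 -540.6] ((395.9588623046875, -542.2381591796875), (67.10802459716797, 88.57998657226562), 84.42132568359375)
17 [ 400.4 -535.7] ((399.6501159667969, -537.2786254882812), (65.62198638916016, 86.61849975585938), 84.42132568359375)
27 [ 404.1 -530.8] ((403.34136962890625, -532.3191528320312), (64.13600158691406, 84.6570053100586), 84.42131042480469)
0.72 [273. 121.  40.  65.] [151. 150. 146.]
7 [ 560.8 -339.2] ((561.4188232421875, -340.1796569824219), (58.890628814697266, 86.70592498779297), 10.767353057861328)
17 [ 560.9 -338.7] ((561.4462280273438, -339.6945495605469), (57.586612701416016, 84.785888671875), 10.767382621765137)
27 [ 560.9 -338.3] ((561.4735717773438, -339.2093505859375), (56.282527923583984, 82.86591339111328), 10.767388343811035)
```

View pics/f.png

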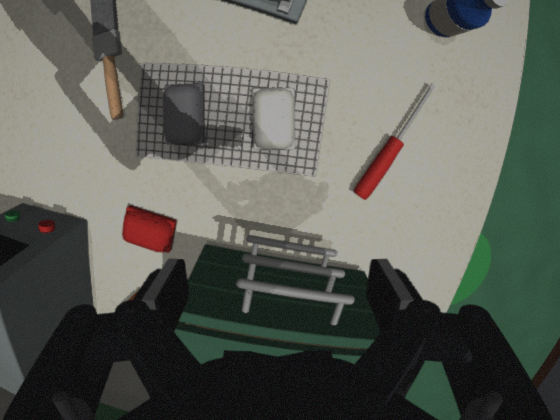

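```bash

python3 - <<'E'
from nest import *
import station
print([n for n in dir(station) if not n.startswith("_")], getattr(station,"grasp_offset",None))
d=np.load("f.npz");p=(d["p"],d["R"])
for z in (0,100,200,250): print(z,[onz("wrist",*u,z,p)[:2].round() for u in [(250,238),(335,253),(200,250),(355,270)]], [onz("scene",*u,z)[:2].round() for u in [(183,262),(212,295)]])
E
```

```text
['Unreachable', 'get_calibration', 'get_image', 'get_obs', 'goto', 'grasp_offset', 'grip', 'move_j', 'move_l', 'regions_of', 'sign_off', 'solve_ik', 'spot_in', 'wait'] 18.700000000000003
0 [array([ 560., -524.]), array([ 696., -524.]), array([ 484., -561.]), array([ 737., -549.])] [array([ 450., -463.]), array([ 615., -466.])]
100 [array([ 560., -479.]), array([ 667., -479.]), array([ 501., -508.]), array([ 699., -499.])] [array([ 526., -494.]), array([ 677., -497.])]
200 [array([ 561., -434.]), array([ 638., -434.]), array([ 518., -455.]), array([ 661., -448.])] [array([ 601., -526.]), array([ 739., -528.])]
250 [array([ 561., -412.]), array([ 623., -412.]), array([ 527., -428.]), array([ 642., -423.])] [array([ 639., -541.]), array([ 770., -544.])]
```

```bash

python3 - <<'E'
from nest import *
A=[180,0,10.8]
goto([561.4,-339.6,120],A)
move_l([561.4,-339.6,40],A,speed=120)
print(get_obs()["wrist_force"].round(1))
move_l([561.4,-339.6,8],A,speed=40);wait(.2)
o=get_obs();print(o["t"],o["wrist_force"].round(1),o["tcp_pos"].round(1),o["grip_width"])
print(grip(50,30));wait(.3)
o=get_obs();print(o["t"],o["wrist_force"].round(1),o["tcp_pos"].round(1),o["grip_width"])
save(get_image("wrist"),"g");
E
```

```text
[-0.6  0.3  0.6]
15.025 [-0.2 -0.3  0.2] [ 561.7 -339.8    8.4] 85.28334745603168
False
15.7083 [0.9 0.5 3. ] [ 561.7 -339.8    8.3] 55.06984767146453
```

View pics/g.png

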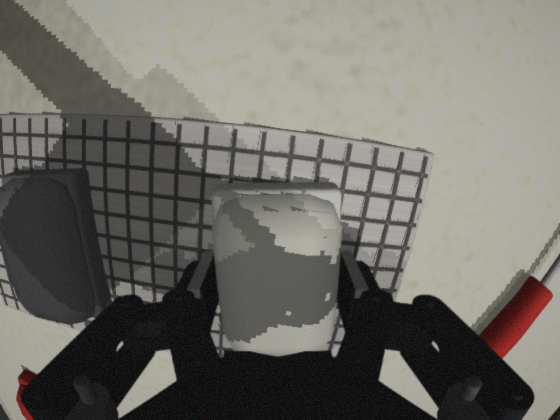

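```bash

python3 - <<'E'
from nest import *
move_l([561.5,-339.6,40],speed=60)
move_l([561.5,-339.6,230],speed=200)
o=get_obs();print(o["wrist_force"].round(1),o["moment"].round(2),o["grip_width"])
A=[180,0,-9.7]
goto([506,66.4,230],A)
move_l([506,66.4,75],A,speed=120);wait(.2)
p=pose();im=get_image("wrist");save(im,"h");np.savez("h.npz",p=p[0],R=p[1])
o=get_obs();print(o["t"],o["wrist_force"].round(1),o["tcp_pos"].round(1),o["grip_width"],o["ee_rot"].round(1))
save(get_image("side"),"h_side");save(get_image("scene"),"h_scene")
E
```

```text
[ 0.5 -0.4 -1. ] [-0.01  0.03 -0.03] 55.19428850073984
20.75 [ 0.   0.6 -1.1] [506.4  66.4  75.6] 55.3469333612467 [-1.8e+02 -1.0e-01 -9.7e+00]
```

View pics/h.png

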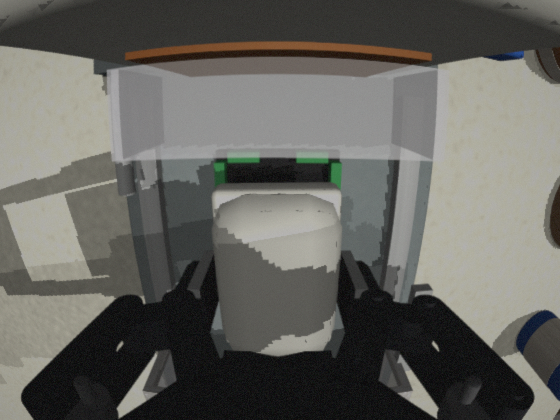

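View pics/h_scene.png

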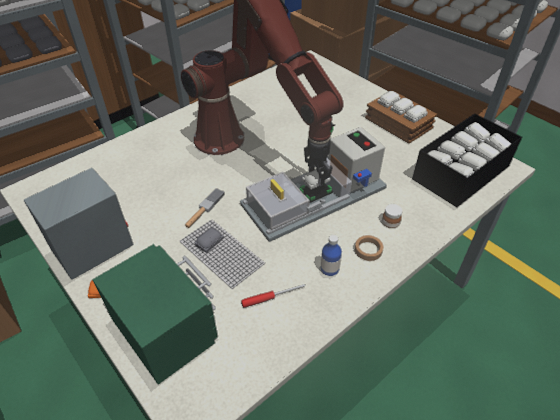

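The cover is held level. Its front edge spans columns 214–341, centred on 277.5, and the green locators are centred on about 278, so they line up. I'll lower it in force-watched steps.

```bash

python3 - <<'E'
from nest import *
f0=get_obs()["wrist_force"]
move_l([506.0,66.4,45],speed=60)
for z in (40,37,34,32,31,30,29):
    move_l([506.0,66.4,z],speed=25);wait(.1)
    o=get_obs();f=o["wrist_force"]-f0;print(z,o["tcp_pos"].round(1),f.round(1))
    if f[2]>6 or np.linalg.norm(f[:2])>8: break
save(get_image("wrist"),"i");print(o["t"])
E
```

```text
40 [506.1  66.4  40.1] [ 0.4  0.1 -0.9]
37 [505.9  66.4  36.9] [ 0.1 -0.7 -0.5]
34 [506.   66.4  33.9] [-0.1  0.1 -1. ]
32 [505.9  66.4  32. ] [ 0.9 -0.  -1.2]
31 [506.   66.4  31. ] [-0.2 -0.9 -0.3]
30 [506.3  66.4  30.3] [-0.2  0.4  1.7]
29 [506.3  66.4  30.2] [-2.3 -0.2  9.9]
24.0833
```

View pics/i.png

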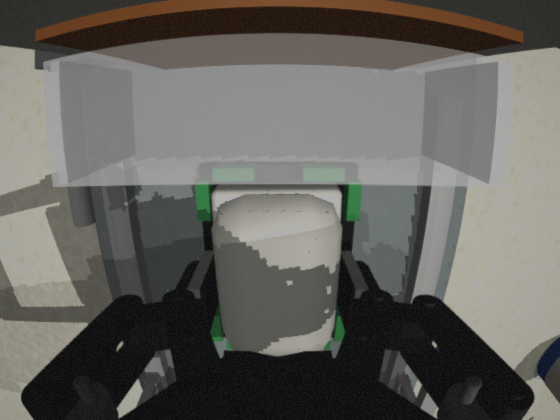

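Contact came at the floor height, with the cover between all the visible locators. Releasing.

```bash

python3 - <<'E'
from nest import *
move_l([506.0,66.4,30.2],speed=25)
grip(85);wait(.3)
o=get_obs();print(o["wrist_force"].round(1),o["grip_width"])
move_l([506.2,66.4,80],speed=80)
move_l([506.2,66.4,240],speed=200)
goto([500,10,260],[180,0,-9.4]);wait(.2)
p=pose();im=get_image("wrist");save(im,"j");np.savez("j.npz",p=p[0],R=p[1])
print(nest(im,p,np.array([506,67])),handle(im,p,np.array([480,-88])))
for d in regions_of("white_cover","wrist")[:3]:
    m=d["region"];ys,xs=np.nonzero(m);print(d["score"],d["extent"])
    P=np.array([onz("wrist",x,y,40,p)[:2] for x,y in zip(xs,ys)],np.float32);print(cv2.minAreaRect(P))
print(get_obs()["t"])
cv2.imwrite("pics/j_crop.png",cv2.resize(im[20:320,130:430,::-1],None,fx=2,fy=2,interpolation=cv2.INTER_CUBIC))
E
```

```text
[-0.3  0.1  0.6] 84.99949749614889
(np.int64(856), ((506.1150207519531, 67.22803497314453), (101.76456451416016, 72.82395935058594), 80.57450866699219)) (np.int64(686), ((479.3860778808594, -90.97053527832031), (12.043046951293945, 67.58202362060547), 80.4427490234375))
0.7 [275.1, 123.5, 48.8, 80.6]
((505.394775390625, 67.21920013427734), (86.60857391357422, 58.28768539428711), 80.189208984375)
27.4667
```

View pics/j_crop.png

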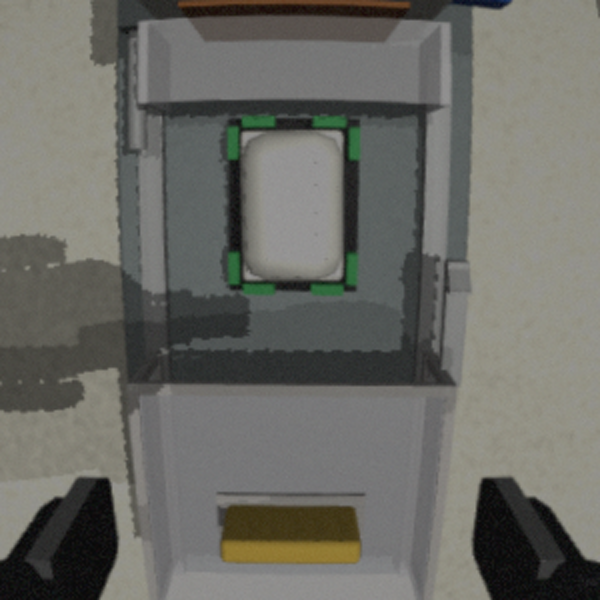

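Seated: the white rectangle sits inside all eight green locators, 87x58 mm at a yaw of -9.8°, with the guard still open. Now push the guard with closed fingers from the handle's -y side, a little at a time.

```bash
cat > push.py <<'E'
from nest import *
yaw=-9.7;a=np.radians(-yaw);u=np.array([np.sin(a),np.cos(a),0]);A=[180,0,yaw]
H=np.array([506.0,66.4,0])
def at(y,z): return list(H+u*y+[0,0,z])   # station y of TCP, mm
def st(o): return (o["tcp_pos"]-H)@u
E
python3 - <<'E'
from push import *
y0=-160-50
goto(at(y0,230),A);grip(0)
move_l(at(y0,140),A,speed=150);move_l(at(y0,104),A,speed=60);wait(.2)
b=np.mean([(wait(.03),get_obs()["wrist_force"])[1] for _ in range(5)],0);print(b.round(2));np.save("b.npy",b)
y=y0+15;move_l(at(y,104),A,speed=40)
for i in range(30):
    y+=1;move_l(at(y,104),A,speed=12)
    o=get_obs();f=-(o["wrist_force"]-b)@u
    print(round(y,1),round(st(o),1),round(f,1),end=" | ")
    if f>1.5:break
print(o["t"]);save(get_image("wrist"),"k")
E
```

```text
[0.08 0.2  0.17]
-194 -194.1 0.1 | -193 -193.0 -0.1 | -192 -192.0 0.3 | -191 -190.9 0.1 | -190 -189.9 0.2 | -189 -188.9 0.3 | -188 -188.0 0.3 | -187 -187.0 0.4 | -186 -186.0 -1.2 | -185 -185.0 0.2 | -184 -184.0 -0.1 | -183 -183.0 0.3 | -182 -181.9 -0.1 | -181 -180.9 0.8 | -180 -179.9 0.2 | -179 -179.0 0.6 | -178 -178.0 0.8 | -177 -176.9 1.2 | -176 -175.9 0.4 | -175 -174.9 0.6 | -174 -173.9 1.0 | -173 -172.9 0.7 | -172 -171.9 1.0 | -171 -170.9 0.7 | -170 -169.9 0.9 | -169 -168.9 0.3 | -168 -167.9 0.3 | -167 -166.9 0.1 | -166 -165.9 1.0 | -165 -164.9 1.1 | 38.8
```

View pics/k.png

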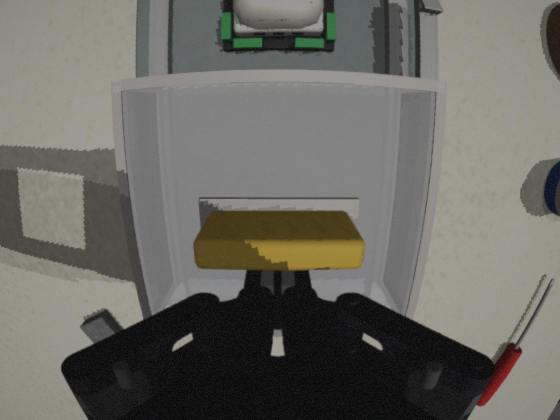

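The fingers are behind the handle, contact began around -178 and the travel is about 20 mm. I'll slide quickly to just before the spring, then feel for the latch.

```bash
python3 - <<'E'
from push import *
b=np.load("b.npy")
def F(o): return -(o["wrist_force"]-b)@u
move_l(at(-110,104),A,speed=45)
o=get_obs();print(st(o).round(1),F(o).round(1),o["t"])
move_l(at(-64,104),A,speed=40)
o=get_obs();print(st(o).round(1),F(o).round(1),o["t"])
y=-64;fm=0
while y<0:
    f=F(o)
    y+= 2 if y<-42 and f<8 else (1 if f<7 else .5)
    move_l(at(y,104),A,speed=20 if f<7 else 12)
    o=get_obs();f=F(o)
    print(round(y,1),round(st(o),1),round(f,1),end=" | ")
    if f>21.5: print("HIGH");break
    if fm>9 and f<.65*fm: print("CLICK");break
    fm=max(fm,f)
    if o["t"]>62: print("TIME");break
print(get_obs()["t"])
E
```

```text
-109.9 0.7 40.225
-63.9 -0.1 41.525
-62 -62.0 0.1 | -60 -60.1 2.8 | -58 -58.2 2.5 | -56 -56.0 3.2 | -54 -53.8 2.9 | -52 -51.8 3.1 | -50 -49.8 3.7 | -48 -47.9 3.5 | -46 -45.8 3.5 | -44 -43.9 4.3 | -42 -41.9 4.0 | -41 -41.0 4.6 | -40 -40.0 4.2 | -39 -39.0 4.4 | -38 -38.0 4.7 | -37 -37.0 4.7 | -36 -36.0 4.6 | -35 -35.0 3.8 | -34 -34.0 4.5 | -33 -33.1 4.5 | -32 -32.1 5.5 | -31 -31.6 5.7 | -30 -31.3 8.6 | -29.5 -31.3 11.0 | -29.0 -31.2 11.0 | -28.5 -31.1 13.3 | -28.0 -29.8 9.7 | -27.5 -29.2 9.8 | -27.0 -28.7 8.8 | -26.5 -28.2 9.8 | -26.0 -27.8 9.8 | -25.5 -27.3 10.1 | -25.0 -26.9 10.9 | -24.5 -26.4 10.8 | -24.0 -26.0 10.5 | -23.5 -25.5 11.0 | -23.0 -25.0 10.5 | -22.5 -24.6 10.3 | -22.0 -24.1 10.8 | -21.5 -23.6 10.2 | -21.0 -22.6 9.2 | -20.5 -22.7 12.0 | -20.0 -22.7 12.1 | -19.5 -22.6 14.3 | -19.0 -22.6 15.2 | -18.5 -22.5 16.9 | -18.0 -22.4 18.1 | -17.5 -17.2 -0.1 | CLICK
53.525
```

Force rose to 18 N, then dropped sharply to zero. I'll back off and look.

```bash
python3 - <<'E'
from push import *
o=get_obs();print(st(o).round(1),o["tcp_pos"].round(1))
y=st(o)
move_l(at(y-30,104),A,speed=60)
move_l(at(y-30,200),A,speed=150);wait(.1)
p=pose();im=get_image("wrist");save(im,"l");print(get_obs()["wrist_force"].round(1),get_obs()["t"])
n,r=handle(im,p,(H+u*-10)[:2]);print(n,r,(np.array([*r[0],0])-H)@u)
save(get_image("side"),"l_side");save(get_image("scene"),"l_scene")
E
python3 -c "
import cv2
a=cv2.imread('pics/l_scene.png')[110:300,200:410];cv2.imwrite('pics/l_crop.png',cv2.resize(a,None,fx=3,fy=3,interpolation=2))"
```

```text
-17.2 [502.3  49.6 103.5]
[ 0.2 -0.6  0.3] 55.1083
2046 ((507.0169982910156, 69.55318450927734), (12.65467643737793, 68.43260955810547), 80.27693939208984) 3.279458320543797
```

View pics/l.png

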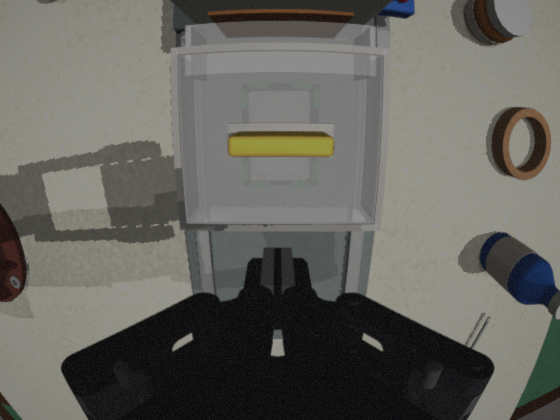

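View pics/l_crop.png

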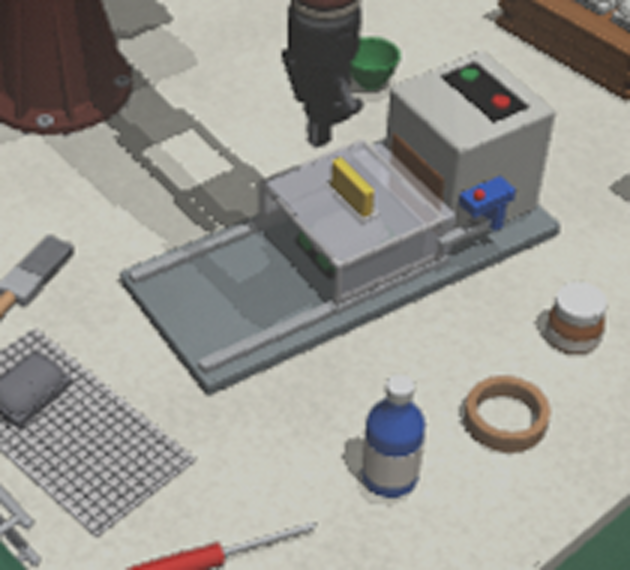

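Handle at station y of about +3, so the travel is about 0.170 and it is holding with nothing touching it. The cover shows through the guard between the locators. One more look from above to confirm nothing is drifting.

```bash
python3 - <<'E'
from push import *
goto([500,10,260],[180,0,-9.4]);wait(.3)
p=pose();im=get_image("wrist");save(im,"m")
n,r=handle(im,p,(H)[:2]);print(n,r,(np.array([*r[0],0])-H)@u,get_obs()["t"])
cv2.imwrite("pics/m_crop.png",cv2.resize(im[20:270,150:400,::-1],None,fx=2,fy=2,interpolation=cv2.INTER_CUBIC))
E
```

```text
1291 ((507.0862121582031, 69.28504943847656), (12.822677612304688, 68.05232238769531), 80.51535034179688) 3.0268184526107977 55.9083
```

View pics/m_crop.png

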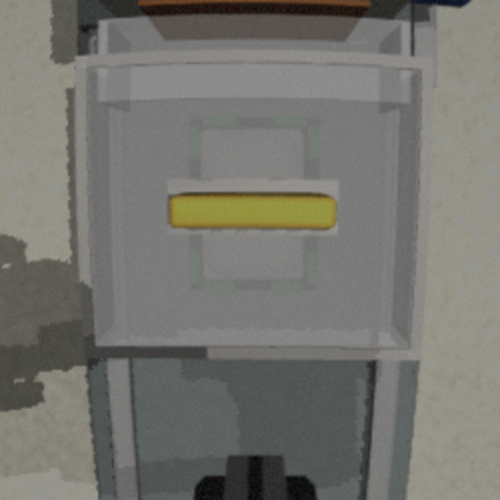

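The guard hasn't moved between the two looks (station y +3.3, then +3.0), and the cover is still centred between the locators. Handing in.

```bash
python3 -c "
from station import *
print(sign_off(),get_obs()['t'])"
```

```text
the job is handed in; nothing more can be done
the job is handed in; nothing more can be done
```

The white cover is in the nest and the guard is latched shut over it. I handed the job in at about 56 s of the 72 s allowed; sign-off reports no verdict.

- **Cover:** I gripped it across its x and lowered it with force checks. It touched down at floor height with no real side load. The check after release showed it inside all eight locators, about 1 mm from the nest centre and less than 1° out of line, with the guard still open.
- **Guard:** I pushed the handle slowly with closed fingers. The push peaked at about 18 N, then dropped to zero at the click.
- **Latch:** After I let go, two looks about 0.8 s apart put the guard at about 0.170 m travel, so it is holding by itself. The cover was still centred under it, and the robot was touching nothing.

- **Uneven push:** From about 10 mm before the click the guard dragged at around 10 N, after a first small peak of about 13 N. I did not find out why.
- **Late contact reading:** The first touch on the handle was too light for my 1.5 N threshold to pick up. I judged contact from the picture instead.
- **Camera disagreement:** Views of the nest from different wrist angles differed by up to 2.5 mm, so I averaged them.
- **Bystanders:** In the last bench pictures I saw no sign that the grey cover or the other things had moved, but I did not measure them.

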